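# Change the locknut chute over to its other tray

### The job

Change the sorting chute over to its other side: rock the tipped gate over its pivot so that it feeds the other chute, then push the two black locknuts waiting in the feed lane forward, so that both slide down by themselves into the tray on that other side. Only press and push with the fingertips: do not lift the nuts or handle them once they are down, and leave the hammer, the shaft and the bearing seat where they lie.

Things in the scene. Friction and masses are not known exactly. Their poses are not given: they have to be found in the camera images.
- chute: fixed sheet-metal two-way gravity chute, green sides, steel floors. Origin on the bench under the gate's pivot; x along the feed lane, the way nuts are fed (away from the robot), y towards the blue left tray. Gate pivot 190 mm up, along x. Gate rocks between side sheets 100 mm apart (tops: near 205, far clear one 235 mm up). Beyond each gate end a chute slopes 33 degrees down to its tray.
- gate (a joint): angle of the yellow gate plate, rad: +0.52 = on its stop with the left (+y, blue tray) end down, feeding left; -0.52 = right (orange tray) end down; 0 level. A red tumbler weight (46 mm disc standing 60 mm above the pivot, behind the clear panel, x = 57 to 83 mm) leans to the low side and keeps the gate there; pushed past level, the gate falls over to its other stop by itself.
- gate_left (a point): point on top of the yellow gate plate (96 mm wide along the pivot, 220 long, 3 thick), mid-width, 85 mm left (+y) of the pivot, 25 mm from that end. At the stops it is 42 mm above or below pivot height; pressing down here, when it is the raised end, takes under 3 N.
- gate_right (a point): the same on the right (-y) half of the gate plate
- lane_bend (a point): middle of the feed lane's floor at its bend, 90 mm before the pivot, 241 mm up. The floor is level from 140 mm behind this point (open back end) up to here, then slopes 32 degrees down and ends 42 mm further on over the gate's middle; guide walls 58 mm apart, 10 mm high. A nut whose centre is pushed past the bend slides onto the gate by itself.
- nut_front_center (a point): black round steel locknut, 52 mm across, 8 mm thick, oily (slides at a friction of about 0.2), 75 g, lying flat in the feed lane; the point is its centre, 4 mm above the lane floor. This one is nearer the bend, 22 to 32 mm short of it.
- nut_back_center (a point): black round steel locknut, 52 mm across, 8 mm thick, oily (slides at a friction of about 0.2), 75 g, lying flat in the feed lane; the point is its centre, 4 mm above the lane floor. This one lies behind the first, so pushing it from behind (the robot's side) drives both.
- tray_left_in (a point): centre of the inner floor of the blue open tray, 262 mm left of the pivot, 140 x 150 mm, 50 mm high, walls 3 mm, under the end of the left chute; axes as the chute
- tray_right_in (a point): the same for the orange tray under the right chute
- hammer: copper-headed hammer lying on the bench, 280 mm long with a wooden handle; bystander
- shaft: greasy idler shaft, 30 mm thick, 266 mm long, lying on the bench; origin under its middle, along its x; bystander
- seat: red polymer bearing seat, 92 mm flange, 30 mm high, on the bench; origin under its centre; bystander

How it is judged:
By the outcome, as a careful person would: the job done as asked, in the order asked, and still so for the second after the job is handed in, with the robot touching nothing.
It also fails if it takes over 42 s, if anything falls off the work surface, if the arm or the gripper's body presses on something with over 40 N, if the wrist force passes 120 N, or if a joint passes its speed limit or range.

### The arm

A 7-joint arm with a two-finger parallel gripper is mounted at the origin on the work surface. World frame = base frame: x ahead of the robot, y to its left, z up, the work surface at z = 0. Lengths are in m, angles in rad, forces in N, time in s.
With the tool pointing down it reaches from about 0.4 to 0.85 m from the base axis. Payload 10.4 kg.
Tool frame: the origin (TCP) lies between the finger pads; the fingertips stand 19 mm ahead of it and the grasp point (between the pads) is the TCP; z points along the fingers, x is the direction in which the jaws open and shut, and the axes are right-handed (so a half turn about z gives the same grasp; the last joint's range is limited). The gripper opens to 87 mm and grips with 3 to 60 N. Pads are 19 mm wide; open, the fingers measure 117 mm over their backs; the gripper's body (75 mm by 190 mm) begins 51 mm behind the grasp point.
Start: joints at [-1.147, 0.332, -0.065, 1.46, 0.022, 1.35, -0.088], TCP at [0.27, 0.564, 0.242] pointing down, gripper open.
Joint ranges: [-2.6, 2.6], [-0.5, 2.12], [-1.47, 1.34], [0.16, 2.42], [-1.27, 4.41], [0.06, 2.06], [-2.6, 2.6]. Speed limits (rad/s): [2.22, 2.22, 2.79, 2.79, 3.14, 3.14, 3.14].

### API

Orientations are given as a unit quaternion [x, y, z, w].
In Python, from bench import * gives the robot as it stands.
- The arm moves only by the tool step_arm, never from a script. Its argument "commands" is a list of rows, each a list of 6 numbers: the shift along the tool's x, y, z in m, then the turn, a rotation vector about the tool's x, y, z in rad. In form: [[tx, ty, tz, rx, ry, rz], ...]. A call has 1 to 12 rows; each row shifts and turns the commanded pose from where the row before left it, along the tool's axes as they then stand; what a row does not reach is not made up. A row lasts 1/10 s, in which the tool goes at most 50 mm and 8.59 degrees, less where a joint would pass 70% of its speed; a pose out of reach is approached as far as the arm can. A call with a gripper value outside its range is refused whole. "gripper" is the opening, from 0 (shut) to 1 (fully open), set as the call begins (left out, the last holds). The fingers move at their own pace and stop on an object; "grip_force" is the grip in N (left out, the last holds). Time passes only in rows, so rows that do not move let the fingers close. It gives the time, the measured TCP pose, the force and the opening at its end, in the units of the state.
- read_state(): the state, without advancing time (a new reading comes with each control period).
- camera(name): name is "side" or "top" or "wrist"; returns the picture (480x640x3 uint8, red, green, blue); there is no depth.
- get_calibration(name): a dict with "fx", "fy", "cx", "cy" (pixels), "k1" (the pictures are not rectified: a ray, as slopes to the right and down, at radius r is drawn at 1 + k1 r^2 times it, then the intrinsics apply), "R" (3x3) and "t" (3): a world point X has camera coordinates R X + t. Camera axes: x right, y down, z forward; pixel columns grow to the right and rows downward; lengths in m; the calibration is good to about 2 mm. A picture is of the moment at which its call begins: read the wrist's pose just before it. get_calibration takes no time and is no camera call; for the wrist camera it gives the pose at the moment of the call.
- close_job(): hands the job in, once; it reports no verdict.
The state is a dict: "time": time; "joint_positions": joint angles; "joint_vel": joint speeds; "joint_torque": joint torques, N m; "ee_pos": TCP position; "eef_rot": TCP orientation; "ft_force": force on the tool from outside, world axes, zero at the start; "torque": the same for the moment, N m; "width": finger opening in m.
Only numpy, scipy, OpenCV 4.12 (cv2) and the standard library are available. Lean on these libraries where they do the work, as an engineer would, in place of code of your own. Each camera call takes 0.05 s, during which the arm holds its last target. There are 200 camera calls.

## Working session

There is one attempt and no reset: what is moved stays moved. The work goes in short steps, Python scripts to look and compute and a tool call to move; the robot and the scene stay as the last step left them, time stands still between calls to the robot, and variables do not carry over. Pictures are saved under pics/ and viewed, on a budget of 10 in all, crops included, one or two more only if the job needs it, and the job is handed in when it is done.

Besides the shell and the picture viewer there is one more tool, called after "Emit:" as name(argument=value, ...), one argument or row to a line, values as JSON. step_arm: Moves the arm, as the interface text tells. Its arguments: {"type":"object","properties":{"commands":{"type":"array","items":{"type":"array","items":{"type":"number"}}},"gripper":{"type":"number"},"grip_force":{"type":"number"}},"required":["commands"]}

```bash
mkdir -p pics; cat > h.py <<'E'
from bench import *
import numpy as np, cv2
def save(n,f):
    im=camera(n); cv2.imwrite('pics/'+f,im[:,:,::-1]); return im
def ray(c,u,v):
    d=np.array([(u-c['cx'])/c['fx'],(v-c['cy'])/c['fy']]); s=d.copy()
    for _ in range(20): s=d/(1+c['k1']*(s@s))
    R=np.array(c['R']); t=np.array(c['t'])
    o=-R.T@t; w=R.T@np.array([s[0],s[1],1]); return o,w/np.linalg.norm(w)
def onz(c,u,v,z):
    o,w=ray(c,u,v); return o+w*(z-o[2])/w[2]
def proj(c,X):
    p=np.array(c['R'])@np.array(X)+np.array(c['t']); s=p[:2]/p[2]; s=s*(1+c['k1']*(s@s))
    return s[0]*c['fx']+c['cx'],s[1]*c['fy']+c['cy']
def tri(c1,p1,c2,p2):
    a,u=ray(c1,*p1); b,v=ray(c2,*p2)
    k=np.linalg.lstsq(np.c_[u,-v],b-a,rcond=None)[0]; P,Q=a+k[0]*u,b+k[1]*v
    return (P+Q)/2,np.linalg.norm(P-Q)
E
python3 - <<'E'
from h import *
s=read_state();print({k:np.round(s[k],3) for k in('time','ee_pos','eef_rot','width')})
a=save('top','t0.png');b=save('side','s0.png')
for n in('top','side'):
    c=get_calibration(n);print(n,np.round(-np.array(c['R']).T@np.array(c['t']),3),c['fx'])
E
```

```text
{'time': np.float64(0.0), 'ee_pos': array([0.27 , 0.563, 0.241]), 'eef_rot': array([ 0.846,  0.533, -0.001,  0.   ]), 'width': np.float64(0.087)}
top [ 0.373 -0.016  0.965] 446.6634537972894
side [ 0.388 -0.85   0.708] 442.8651569968632
```

View pics/t0.png

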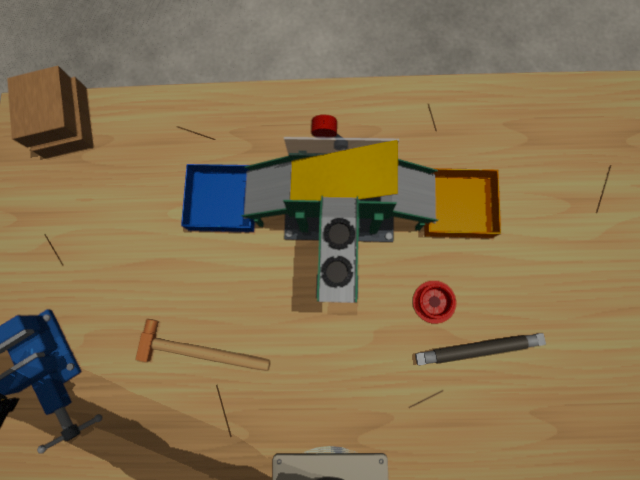

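View pics/s0.png

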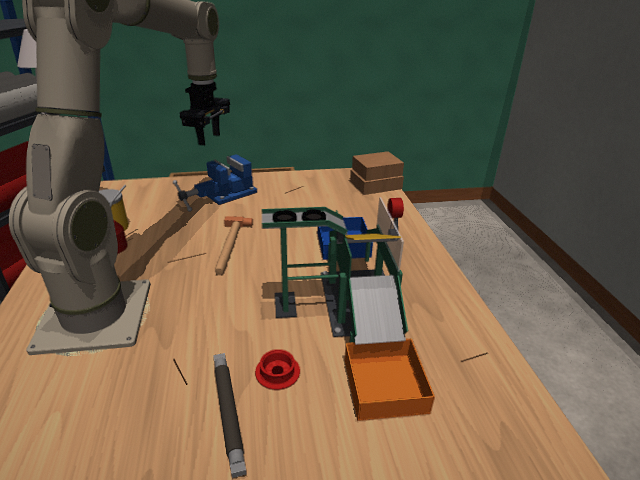

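The top view shows the chute ahead, with the nuts at about (340,234) and (337,272). The gate's right end is raised (yellow corner at (397,142)) and the red weight leans left at (324,125), so the gate feeds left and I have to press gate_right. The side view agrees: the right end is up at (370,237).

```bash
python3 - <<'E'
from h import *
ct,cs=get_calibration('top'),get_calibration('side')
im=cv2.imread('pics/t0.png'); hsv=cv2.cvtColor(im,cv2.COLOR_BGR2HSV)
g=im.max(2); m=np.zeros_like(g); m[205:300,318:360]=(g[205:300,318:360]<75)*255
m=cv2.morphologyEx(m,cv2.MORPH_OPEN,np.ones((7,7)))
P=[]
for c in cv2.findContours(m,0,2)[0]:
    if cv2.contourArea(c)<200: continue
    (u,v),r=cv2.minEnclosingCircle(c); X=onz(ct,u,v,.249); P.append(X); print('nut',u,v,r,cv2.contourArea(c),X, r/446*(.965-.249)*2)
def mask(lo,hi): return cv2.inRange(hsv,np.array(lo),np.array(hi))
for n,mm in(('blue',mask((105,150,60),(125,255,255))),('orange',mask((10,200,100),(22,255,255)))):
    mm[:150]=0;mm[250:]=0
    if n=='blue': mm[:,280:]=0
    else: mm[:,:410]=0
    mm=cv2.morphologyEx(mm,cv2.MORPH_OPEN,np.ones((3,3)))
    c=max(cv2.findContours(mm,0,2)[0],key=cv2.contourArea); 
    b=cv2.boxPoints(cv2.minAreaRect(c)); W=np.array([onz(ct,*p,.05) for p in b]); print(n,b.round(1).tolist(),'\n',W.round(3),W.mean(0).round(4),np.linalg.norm(W-np.roll(W,1,0),axis=1).round(3))
# lane edges: grey floor pixels
gm=((hsv[:,:,1]<40)&(g>110))
for v in (215,225,250,255,290,296):
    x=np.where(gm[v,300:375])[0]+300; print(v,x.min(),x.max(),onz(ct,(x.min()+x.max())/2,v,.241).round(4), (onz(ct,x.max(),v,.241)-onz(ct,x.min(),v,.241)).round(4))
x=np.where(gm[240:320,338])[0]+240; print('back',x.max(),onz(ct,338,x.max(),.241).round(4))
ym=mask((23,200,100),(32,255,255));ym[:,:280]=0;ym[:,405:]=0
c=max(cv2.findContours(ym,0,2)[0],key=cv2.contourArea);q=cv2.approxPolyDP(c,4,True)[:,0];print(q.tolist(),[onz(ct,*p,.241).round(3).tolist() for p in q])
# side view nuts
for X in P: print('side proj',proj(cs,X))
E
```

```text
nut 336.3666687011719 271.6333312988281 16.1370792388916 696.5 [ 0.45732345 -0.02016313  0.249     ] 0.05181232616612729
nut 339.1666564941406 233.8333282470703 16.372512817382812 717.5 [ 0.5193222  -0.02609539  0.249     ] 0.05256824743159683
blue [[183.89999389648438, 226.39999389648438], [186.0, 170.5], [252.89999389648438, 173.0], [250.89999389648438, 228.89999389648438]] 
 [[0.584 0.301 0.05 ]
 [0.709 0.302 0.05 ]
 [0.698 0.154 0.05 ]
 [0.575 0.157 0.05 ]] [0.6413 0.2285 0.05  ] [0.144 0.125 0.148 0.124]
orange [[429.0, 177.0], [492.0, 177.0], [492.0, 233.0], [429.0, 233.0]] 
 [[ 0.679 -0.223  0.05 ]
 [ 0.676 -0.356  0.05 ]
 [ 0.555 -0.345  0.05 ]
 [ 0.558 -0.215  0.05 ]] [ 0.6168 -0.2848  0.05  ] [0.122 0.133 0.122 0.13 ]
215 327 327 [ 0.5534 -0.0067  0.241 ] [0. 0. 0.]
225 322 354 [ 0.5359 -0.0246  0.241 ] [-0.0012 -0.053   0.    ]
250 321 354 [ 0.4939 -0.0228  0.241 ] [-0.0011 -0.0541  0.    ]
255 321 354 [ 0.4856 -0.0227  0.241 ] [-0.0011 -0.054   0.    ]
290 319 353 [ 0.4284 -0.019   0.241 ] [-0.001  -0.0549  0.    ]
296 319 353 [ 0.4188 -0.0188  0.241 ] [-0.0009 -0.0548  0.    ]
back 301 [ 0.4107 -0.0218  0.241 ]
[[397, 141], [293, 161], [290, 198], [396, 193]] [[0.681, -0.129, 0.241], [0.65, 0.05, 0.241], [0.584, 0.055, 0.241], [0.589, -0.123, 0.241]]
side proj (np.float64(283.5988482072842), np.float64(215.24096019051))
side proj (np.float64(312.6728130480966), np.float64(214.70099694837052))
```

Both views agree. Chute yaw is about -0.048 rad, the pivot is at (0.639,-0.0305), and the front nut is 31 mm short of the bend. With the tool turned by -0.40 rad, tool y lies along chute x and tool x along chute y. The jaws shut along y, which keeps the wide gripper body clear.

Emit:
step_arm(
  commands=[
    [0,0,-0.03,0,0,-0.133],
    [0,0,-0.03,0,0,-0.133],
    [0,0,-0.03,0,0,-0.134],
    [-0.04,0.025,0,0,0,0],
    [-0.04,0.025,0,0,0,0],
    [-0.04,0.025,0,0,0,0],
    [-0.04,0.025,0,0,0,0],
    [-0.04,0.025,0,0,0,0],
    [-0.04,0.025,0,0,0,0],
    [-0.04,0.025,0,0,0,0],
    [-0.04,0.025,0,0,0,0],
    [-0.04,0.025,0,0,0,0],
  ],
  gripper=0,
)

```text
time: 1.3
ee_pos: [0.4784, 0.1916, 0.3314]
eef_rot: [0.723, 0.69, -0.0, -0.0]
ft_force: [1.1, 1.4, 0.0]
width: 0.0029
```

Emit:
step_arm(
  commands=[
    [-0.04,0.025,0,0,0,0],
    [-0.04,0.025,0,0,0,0],
    [-0.04,0.025,0,0,0,0],
    [-0.04,0.025,0,0,0,0],
    [-0.04,0.025,0,0,0,0],
    [-0.04,0.025,0,0,0,0],
    [-0.04,0.025,0,0,0,0],
    [0,0,0,0,0,0],
    [0,0,0,0,0,0],
    [0,0,0,0,0,0],
  ],
)

```text
time: 2.3
ee_pos: [0.6395, -0.0931, 0.3312]
eef_rot: [0.723, 0.691, 0.0, -0.0]
ft_force: [-0.4, 0.7, 0.2]
width: 0.0005
```

Emit:
step_arm(
  commands=[
    [-0.003,-0.002,0.02,0,0,0],
    [-0.003,-0.002,0.02,0,0,0],
    [0,0,0.02,0,0,0],
    [0,0,0,0,0,0],
    [0,0,0,0,0,0],
  ],
)

```text
time: 2.8
ee_pos: [0.6354, -0.0988, 0.2723]
eef_rot: [0.723, 0.691, 0.0, -0.0]
ft_force: [-0.1, -0.2, 0.6]
width: 0.0008
```

```bash
python3 - <<'E'
from h import *
print(read_state()['ee_pos'].round(4) if hasattr(read_state()['ee_pos'],'round') else read_state()['ee_pos'])
a=save('side','s1f.png')
cv2.imwrite('pics/s1.png',cv2.resize(a[150:350,240:480,::-1],None,fx=3,fy=3))
E
```

```text
[ 0.6354 -0.0988  0.2723]
```

View pics/s1.png

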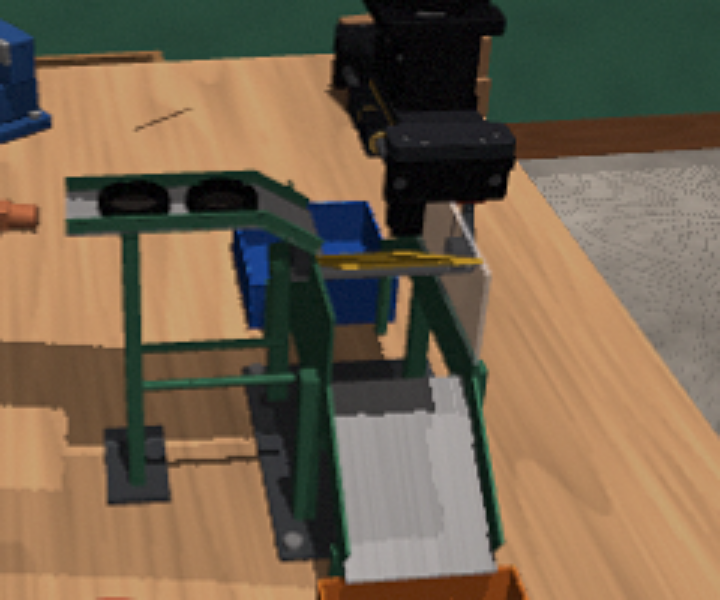

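The fingers (crop about (405,215)) stand just above the yellow plate, clear of the lane and the far panel. Pressing down gently.

Emit:
step_arm(
  commands=[
    [0,0,0.008,0,0,0],
    [0,0,0.008,0,0,0],
    [0,0,0.007,0,0,0],
    [0,0,0.007,0,0,0],
    [0,0,0.007,0,0,0],
    [0,0,0.007,0,0,0],
    [0,0,0,0,0,0],
  ],
)

```text
time: 3.55
ee_pos: [0.6348, -0.1, 0.2261]
eef_rot: [0.723, 0.69, -0.001, -0.001]
ft_force: [0.2, 1.1, 0.1]
width: 0.0005
```

Emit:
step_arm(
  commands=[
    [0,0,0.006,0,0,0],
    [0,0,0.006,0,0,0],
    [0,0,0.006,0,0,0],
    [0,0,0.006,0,0,0],
    [0,0,0.006,0,0,0],
    [0,0,0,0,0,0],
    [0,0,0,0,0,0],
  ],
)

```text
time: 4.25
ee_pos: [0.6354, -0.1001, 0.1974]
eef_rot: [0.723, 0.69, -0.0, -0.0]
ft_force: [0.5, -0.5, 1.2]
width: 0.0007
```

```bash
python3 - <<'E'
from h import *
a=save('side','s2f.png')
cv2.imwrite('pics/s2.png',cv2.resize(a[150:350,240:480,::-1],None,fx=3,fy=3))
E
```

```text
(no output)
```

View pics/s2.png

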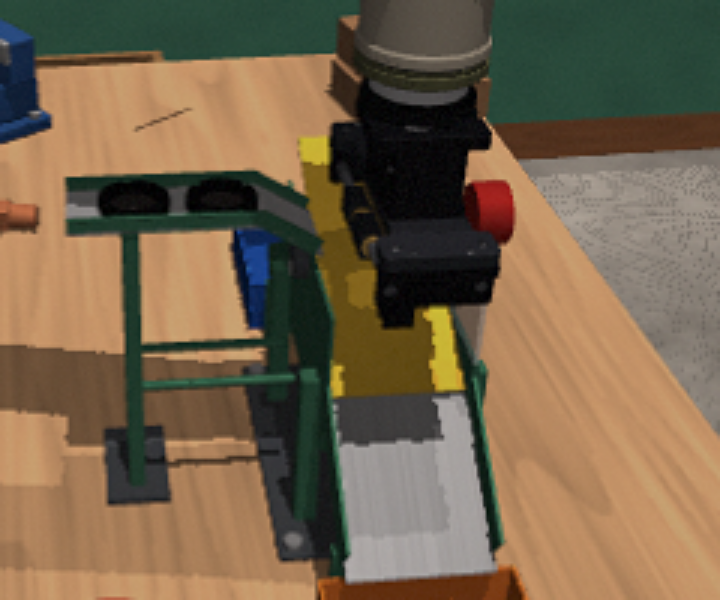

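The gate has flipped: its right end is down, the plate leads into the right chute, and the red weight is now at (490,212) leaning right. Next I lift off and go behind the nuts.

Emit:
step_arm(
  commands=[
    [0,0,-0.03,0,0,0],
    [0,0,-0.03,0,0,0],
    [0,0,-0.03,0,0,0],
    [0,0,-0.03,0,0,0],
    [0,0,-0.03,0,0,0],
    [0.014,-0.045,0,0,0,0],
    [0.014,-0.045,0,0,0,0],
    [0.014,-0.045,0,0,0,0],
    [0.014,-0.045,0,0,0,0],
    [0.014,-0.046,0,0,0,0],
    [0,0,0,0,0,0],
    [0,0,0,0,0,0],
  ],
)

```text
time: 5.5
ee_pos: [0.4126, -0.0196, 0.3485]
eef_rot: [0.723, 0.691, 0.001, 0.0]
ft_force: [1.1, -0.3, -0.3]
width: 0.0003
```

Emit:
step_arm(
  commands=[
    [0,0,0.025,0,0,0],
    [0,0,0.025,0,0,0],
    [0,0,0.02,0,0,0],
    [0,0,0,0,0,0],
    [0,0,0,0,0,0],
  ],
)

```text
time: 6.0
ee_pos: [0.4136, -0.0201, 0.278]
eef_rot: [0.724, 0.69, -0.0, 0.0]
ft_force: [0.6, 0.8, 0.8]
width: 0.0005
```

```bash
python3 - <<'E'
from h import *
print(read_state()['ee_pos'])
a=save('side','s3f.png');b=save('top','t3f.png')
A=cv2.resize(a[170:320,230:430,::-1],None,fx=3,fy=3);B=cv2.resize(b[180:330,290:390,::-1],None,fx=2,fy=3)
cv2.imwrite('pics/s3.png',np.hstack([A,B]))
E
```

```text
[ 0.41361058 -0.02005614  0.27801546]
```

View pics/s3.png

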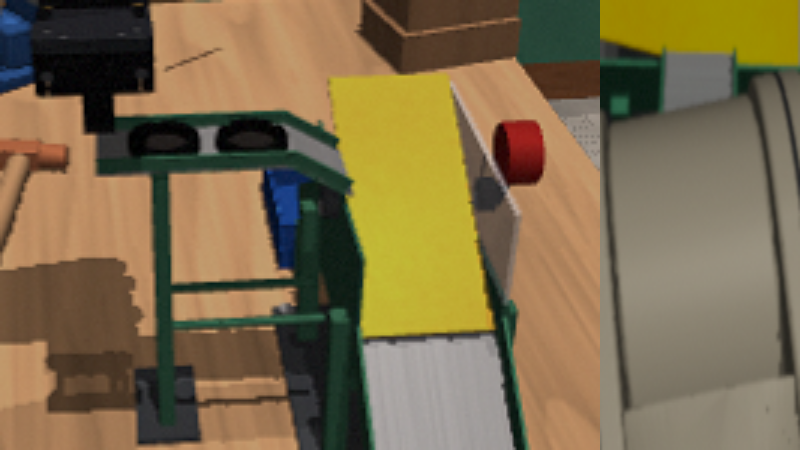

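The gate is on its right stop. The fingers at (100,115) stand over the lane's back end, just behind the rear nut. Lowering to about 3 mm above the lane floor, then pushing slowly.

Emit:
step_arm(
  commands=[
    [0,0,0.005,0,0,0],
    [0,0,0.005,0,0,0],
    [0,0,0.0045,0,0,0],
    [0,0,0,0,0,0],
    [0,0,0,0,0,0],
  ],
)

```text
time: 6.6
ee_pos: [0.4128, -0.0196, 0.263]
eef_rot: [0.723, 0.69, -0.0, -0.0]
ft_force: [0.8, 0.6, 0.1]
width: 0.0004
```

Emit:
step_arm(
  commands=[
    [0,0.005,0,0,0,0],
    [0,0.005,0,0,0,0],
    [0,0.005,0,0,0,0],
    [0,0.005,0,0,0,0],
    [0,0.005,0,0,0,0],
    [0,0.005,0,0,0,0],
    [0,0,0,0,0,0],
  ],
)

```text
time: 7.3
ee_pos: [0.4434, -0.0211, 0.2629]
eef_rot: [0.723, 0.69, -0.0, 0.0]
ft_force: [-0.7, -0.8, -0.1]
width: 0.0004
```

```bash
python3 - <<'E'
from h import *
print(read_state()['ee_pos'])
a=save('side','s4f.png')
cv2.imwrite('pics/s4.png',cv2.resize(a[170:320,230:430,::-1],None,fx=4,fy=4))
E
```

```text
[ 0.44342749 -0.02105193  0.26292714]
```

View pics/s4.png

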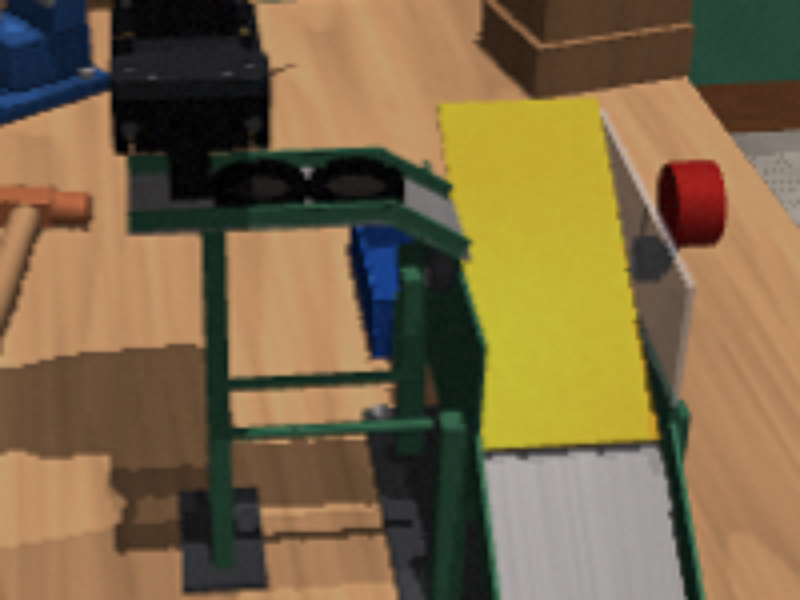

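The fingers push the rear nut and the two nuts touch, with the front one's centre about 20 mm short of the bend. Next I send the front one over and let it slide.

Emit:
step_arm(
  commands=[
    [0,0.005,0,0,0,0],
    [0,0.005,0,0,0,0],
    [0,0.005,0,0,0,0],
    [0,0.005,0,0,0,0],
    [0,0.005,0,0,0,0],
    [0,0.005,0,0,0,0],
    [0,0,0,0,0,0],
    [0,0,0,0,0,0],
    [0,0,0,0,0,0],
    [0,0,0,0,0,0],
    [0,0,0,0,0,0],
  ],
)

```text
time: 8.45
ee_pos: [0.4728, -0.0224, 0.2631]
eef_rot: [0.723, 0.69, 0.0, -0.0]
ft_force: [0.2, -0.0, 0.1]
width: 0.0008
```

```bash
python3 - <<'E'
from h import *
a=save('side','s5f.png')
cv2.imwrite('pics/s5.png',cv2.resize(a[170:430,230:450,::-1],None,fx=2.3,fy=2.3))
E
```

```text
(no output)
```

View pics/s5.png

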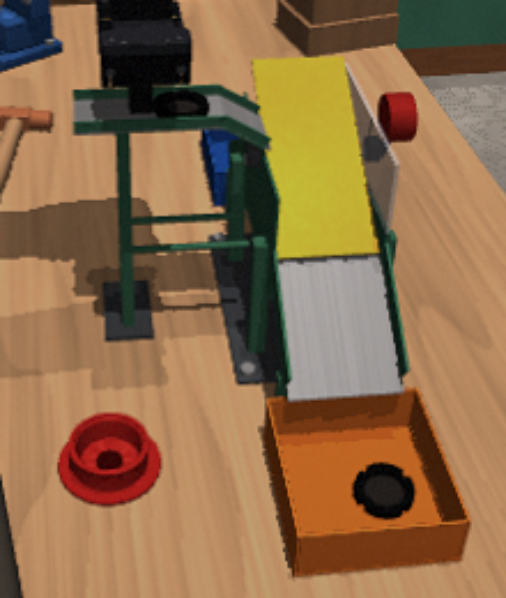

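The front nut lies flat in the orange tray at (384,490). Now the second.

Emit:
step_arm(
  commands=[
    [0,0.005,0,0,0,0],
    [0,0.005,0,0,0,0],
    [0,0.005,0,0,0,0],
    [0,0.005,0,0,0,0],
    [0,0.005,0,0,0,0],
    [0,0.005,0,0,0,0],
    [0,0.005,0,0,0,0],
    [0,0.005,0,0,0,0],
    [0,0.005,0,0,0,0],
    [0,0.005,0,0,0,0],
    [0,0.003,0,0,0,0],
  ],
)

```text
time: 9.6
ee_pos: [0.5263, -0.025, 0.263]
eef_rot: [0.723, 0.69, 0.0, 0.0]
ft_force: [-0.1, 0.4, 0.1]
width: 0.0006
```

Emit:
step_arm(
  commands=[
    [0,-0.005,-0.01,0,0,0],
    [0,-0.005,-0.02,0,0,0],
    [0,-0.005,-0.03,0,0,0],
    [0,0,-0.03,0,0,0],
    [0,0,0,0,0,0],
    [0,0,0,0,0,0],
    [0,0,0,0,0,0],
    [0,0,0,0,0,0],
    [0,0,0,0,0,0],
    [0,0,0,0,0,0],
  ],
)

```text
time: 10.6
ee_pos: [0.5107, -0.0243, 0.3526]
eef_rot: [0.723, 0.69, -0.0, -0.0]
ft_force: [0.2, -0.2, 0.3]
width: 0.0004
```

```bash
python3 - <<'E'
from h import *
a=save('side','s6.png')
E
```

```text
(no output)
```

View pics/s6.png

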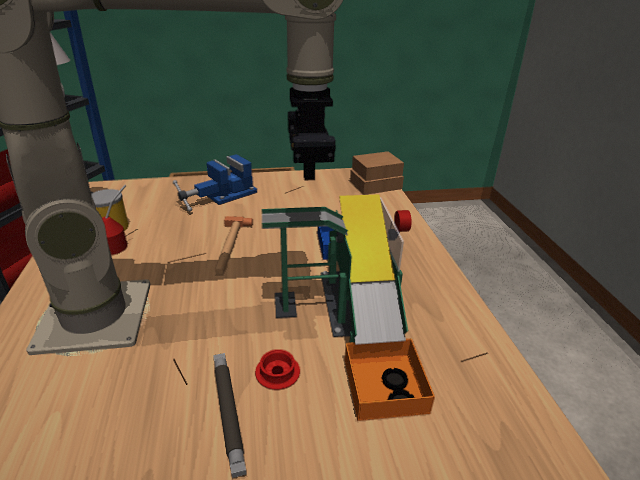

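Both nuts are in the orange tray, at (395,379) and (400,396). The lane is empty, the gate is still down on the right, and the other objects have not moved. One check that the nuts have settled, then I hand in.

Emit:
step_arm(
  commands=[
    [0,0,0,0,0,0],
    [0,0,0,0,0,0],
    [0,0,0,0,0,0],
    [0,0,0,0,0,0],
    [0,0,0,0,0,0],
  ],
)

```text
time: 11.15
ee_pos: [0.5108, -0.0242, 0.353]
eef_rot: [0.723, 0.69, 0.0, -0.0]
ft_force: [-0.7, 0.5, 0.3]
width: 0.0003
```

```bash
python3 - <<'E'
from h import *
a=save('side','s7f.png'); b=cv2.imread('pics/s6.png')[:,:,::-1]
d=np.abs(a.astype(int)-b)[335:420,340:440].max(2); print('tray change px',(d>40).sum())
cv2.imwrite('pics/s7.png',cv2.resize(a[335:420,340:440,::-1],None,fx=5,fy=5))
print(close_job() if (d>40).sum()<15 else 'moving')
E
```

```text
tray change px 0
the job is handed in; nothing more can be done
None
```

View pics/s7.png

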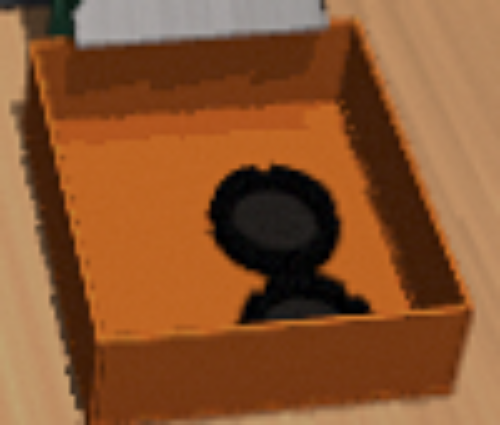

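The chute now feeds right, both locknuts are in the orange tray, and the job is handed in at about 11.2 s of the 42 s allowed.

I pressed the raised right end of the gate down with the closed fingertips until it fell onto its right stop. I then pushed the rear nut along the lane: the front nut slid down first, and the rear one followed on a second push.

**Last checks:**
- Both nuts lie in the tray, and nothing in it changed between two pictures 0.5 s apart.
- The lane is empty and the gate is still down on the right.
- The hammer, shaft and seat appear unmoved in the pictures.
- The arm stands clear above the lane, and every wrist force reading, taken at the end of each move, was under 2 N.

No check failed or disagreed.

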